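# Press the carrier down and feed it under the drag spring

## Task

Load the parts carrier into the feed track: with closed fingertips press its low tail ledge firmly down against the sprung lift pad and, keeping it pressed, slide it along the track beneath the bridge and the leaf drag spring until it is fully home against the end stop, so that the lift pad springs back up behind it. Only press and push the carrier, never grip it or lift it, leave the loose tools and the bush where they are, and finish with the hand clear.

Things in the scene. Friction and masses are not known exactly. Their poses are not given: they have to be found in the camera images.
- track: Fixed aluminium and steel feed track on the bench, 265 x 96 mm. Origin at bench level on its centreline; x = feed direction, y across, z up. In its frame (mm): channel x -166 to 73, floor z = 12, between steel side rails (inner faces y = +-29, 10 thick, tops z = 26). A brass sprung lift pad, 30 wide, lies in the floor from x = -150 to -62.
- bridge (a point): Middle of the underside of the fixed dark steel bridge over the channel: track x = 10, y = 0, z = 28 mm. The bridge spans x = 0 to 20, top z = 44 (screw heads 48). The carrier passes under it only when pressed down to the floor; raised by the lift pad, its nose hits the bridge.
- stop (a point): Middle of the end stop's face at floor level: track x = 73, y = 0, z = 12 mm. The stop is a dark steel block, 15 mm thick, top at z = 32 mm; the carrier's nose ends against its face.
- carrier: Loose black plastic plate, 130 (x) x 56 (y) mm, about 0.16 kg; origin at the centre of its underside, x to its nose, along the track's x. 14 mm thick from x = -31 to 65 (six small flat steel discs on top), 8 mm thick tail ledge from x = -65 to -31. Starts on the raised pad: origin near track x = -83, z = 20. Home: nose on the end stop, origin at track x = 8, z = 12.
- ledge (a point): Middle of the top of the carrier's tail ledge: x = -48, y = 0, z = 8 mm in the carrier's frame; the ledge reaches 17 mm either way along x and 28 mm across. At its front a 6 mm high upright shoulder (carrier x = -31) faces the tail: a fingertip standing on the ledge can push against it.
- lift_pad (a joint): Travel of the lift pad in m: 0 = up (top 8 mm above the channel floor), 0.008 = flush with the floor, 0.0095 = lower limit. Its spring pushes up with 6 N at 0, 12 N when flush. It pops up to 0 behind the carrier's tail once the carrier is home (the tail then stands 5 mm past the pad's end).
- leaf (a joint): Angle in rad of the steel leaf spring that slopes down from the bridge to a rolled tip at track x = 66 mm. 0 = hanging free (tip about 5 mm below the top of a pressed-down carrier); about 0.10 when riding on the carrier, pressing on it with about 5 N.
- bush: Bystander: loose steel bush standing on the bench beside the track, 32 mm diameter, 30 mm high, origin at the centre of its underside. Not to be moved.
- screwdriver: Bystander: loose screwdriver lying on the bench beside the track, origin near its middle. Not to be moved.
- wrench: Bystander: loose wrench lying on the bench beside the track, origin near its middle. Not to be moved.
There are look-alikes about, which are no part of the job. What is meant by the carrier is not orange or purple, and is the larger of those in its own colour.

How it is judged:
By the outcome, as a careful person would: the job done as asked, in the order asked, and still so for the second after the job is handed in, with the robot touching nothing.
It also fails if it takes over 45 s, if anything falls off the work surface, if the arm or the gripper's body presses on something with over 40 N, if the wrist force passes 120 N, or if a joint passes its speed limit or range.

## Robot

A 6-joint arm with a two-finger parallel gripper is mounted at the origin on the work surface. World frame = base frame: x ahead of the robot, y to its left, z up, the work surface at z = 0. Lengths are in m, angles in rad, forces in N, time in s.
With the tool pointing down it reaches from about 0.275 to 0.725 m from the base axis. Payload 5.6 kg.
Tool frame: the origin (TCP) lies between the finger pads; the fingertips stand 14 mm ahead of it and the grasp point (between the pads) lies 5 mm behind it (env.nose_length is the distance from the TCP to the fingertips, in m); z points along the fingers, y is the line along which they close (so a half turn about z gives the same grasp; the last joint's range is limited). The gripper opens to 85 mm and grips with 20 to 120 N. Pads are 22 mm wide; open, the fingers measure 114 mm over their backs; the gripper's body (76 mm by 85 mm) begins 54 mm behind the grasp point. The pads swing forward as they close: fully open they stand 13 mm farther back than shut.
Start: joints at [1.428, 0.255, 0.108, 0, -1.424, -0.285], TCP at [0.228, 0.5, 0.245] pointing down, gripper open.
Joint ranges: [-2.95, 2.95], [-1.21, 1.97], [-1.09, 1.5], [-2.87, 1.71], [-2.94, -0.07], [-3.05, 3.05]. Speed limits (rad/s): [2.57, 2.57, 3.14, 3.14, 3.14, 3.14].

## Interface

Orientations are given as a unit quaternion [x, y, z, w].
In Python, from bench import env gives the robot as it stands.
- The arm moves only by the tool servo_tool, never from a script. Its argument "targets" is a list of rows, each a list of 7 numbers: the shift along the tool's x, y, z each as a share of 0.5 m, from -1 to 1, then the turn, a rotation vector about the tool's x, y, z each as a share of 90 degrees, from -1 to 1, then the finger opening in mm, from 0 to 85.4. A call has 1 to 12 rows; each row is the pose to reach, as a shift and turn from the pose commanded when the call began, along the tool's axes at that moment; what a row does not reach only later rows make up. A row lasts 1/8 s, in which the tool goes at most 62.5 mm and 10.7 degrees, less where a joint would pass 70% of its speed; a pose out of reach is approached as far as the arm can. A call with a number of a shift or a turn outside -1 to 1 is refused whole. A call with a gripper value outside its range is refused whole. The fingers move at their own pace and stop on an object; "newtons" is the grip in N (left out, the last holds). Time passes only in rows, so rows that repeat a pose let the fingers close. It gives the time, the measured TCP pose, the force, the opening and the grip force at its end, in the units of the state.
- env.get_obs(): the state, without advancing time (a new reading comes with each control period).
- env.snapshot(name): name is "scene" or "top" or "wrist"; returns the picture (384x512x3 uint8, red, green, blue); there is no depth.
- env.camera_info(name): a dict with "fov_y" (degrees; the focal length in pixels is half the picture's height over the tangent of half this angle, whatever the lens; pixels are square), "cx", "cy" (the principal point, pixels), "k1" (the pictures are not rectified: a ray, as slopes to the right and down, at radius r is drawn at 1 + k1 r^2 times it, then the intrinsics apply), "position" and "rotation" of the camera in the world; the wrist camera has in their place "mount" (4x4, takes a point from camera to tool coordinates, whose origin is the TCP and whose axes are the flange's). Camera axes: x right, y up, looking along -z (the intrinsics and any distortion apply to the point x, -y, -z); pixel columns grow to the right and rows downward; lengths in m; the calibration is good to about 2 mm. A picture is of the moment at which its call begins: read the wrist's pose just before it. camera_info takes no time and is no camera call.
- env.sign_off(): hands the job in; it is judged then, once.
The state is a dict: "time": time; "joint_pos": joint angles; "qd": joint speeds; "tau": joint torques, N m; "eef_pos": TCP position; "ee_rot": TCP orientation; "ft_force": force on the tool from outside, world axes, zero at the start; "torque": the same for the moment, N m; "opening": finger opening in m; "grip_force": force on a finger pad.
Only numpy, scipy, OpenCV 4.12 (cv2) and the standard library are available. Lean on these libraries where they do the work, as an engineer would, in place of code of your own. Each camera call takes 0.05 s, during which the arm holds its last target. There are 200 camera calls.

## Working session

There is one attempt and no reset: what is moved stays moved. The work goes in short steps, Python scripts to look and compute and a tool call to move; the robot and the scene stay as the last step left them, time stands still between calls to the robot, and variables do not carry over. Pictures are saved under pics/ and viewed, at most 10 in all, crops included, and the job is handed in when it is done.

Besides the shell and the picture viewer there is one more tool, called after "Call:" in YAML: its name, and indented under it one key for each argument. servo_tool: Moves the arm, as the interface text tells. Shift numbers are shares of 0.5 m and turn numbers shares of 90 degrees, none past 1 either way. Its arguments: {"type":"object","properties":{"targets":{"type":"array","items":{"type":"array","items":{"type":"number"}}},"newtons":{"type":"number"}},"required":["targets"]}

```bash
mkdir -p pics; python3 - <<'E'
from bench import env
import cv2
o=env.get_obs();print(o)
for n in("top","scene"):
    cv2.imwrite(f"pics/{n}1.png",env.snapshot(n)[:,:,::-1]);print(n,env.camera_info(n))
print(env.camera_info("wrist"),env.nose_length)
E
```

```text
{'time': 0.0, 'joint_pos': array([ 1.42756853e+00,  2.55733449e-01,  1.06996099e-01, -4.58932080e-04,
       -1.42391669e+00, -2.84593368e-01]), 'qd': array([-0.00085163, -0.00286768, -0.00080596,  0.0009937 , -0.00047927,
       -0.00052826]), 'tau': array([ 1.26798591e-04, -3.86626089e+01,  2.37938422e+01,  5.36521286e+00,
       -6.07106005e-03, -1.06716534e-06]), 'eef_pos': array([0.22794738, 0.50001435, 0.244402  ]), 'ee_rot': array([ 9.77200618e-01, -2.12315892e-01, -1.60797844e-04,  9.42564909e-04]), 'ft_force': array([ 0.6527453 ,  0.75795335, -0.22078701]), 'torque': array([0.02042607, 0.0094834 , 0.00688007]), 'grip_force': 0.0, 'opening': 0.08560940951180636}
top {'fov_y': 57.59353965475098, 'cx': 256.00600901080594, 'cy': 189.06901201757086, 'k1': 0.003926771603044673, 'position': array([0.52056583, 0.06423648, 0.68543703]), 'rotation': array([-0.02126496,  0.02626325,  0.7067655 , -0.70664034])}
scene {'fov_y': 52.68884330391216, 'cx': 253.6083104931997, 'cy': 183.69740897299357, 'k1': -0.11292145739637305, 'position': array([0.84553182, 0.5480173 , 0.53039634]), 'rotation': array([0.10720729, 0.40665396, 0.88221677, 0.21173739])}
{'fov_y': 63.74941687447395, 'cx': 261.7794177521756, 'cy': 190.97468259741464, 'k1': -0.08061183544493067, 'mount': array([[ 6.73933214e-05,  9.55532678e-01,  2.94885228e-01,
         7.41195689e-02],
       [ 9.99998360e-01, -5.98006773e-04,  1.70921347e-03,
         1.48179830e-05],
       [ 1.80955268e-03,  2.94884629e-01, -9.55531151e-01,
        -1.28375625e-01],
       [ 0.00000000e+00,  0.00000000e+00,  0.00000000e+00,
         1.00000000e+00]])} 0.014
```

View pics/top1.png

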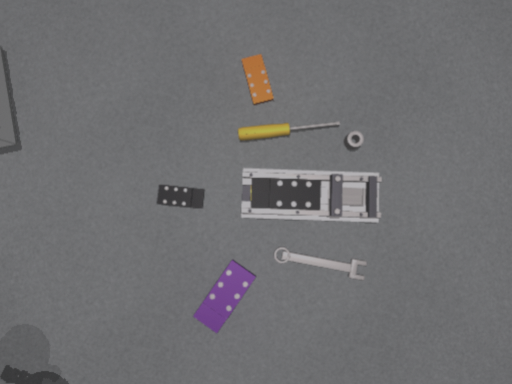

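View pics/scene1.png

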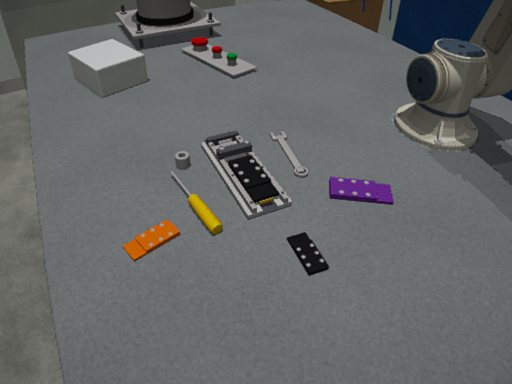

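The top view shows four plates: black in the track (286,193), small black (181,196), orange (257,79) and purple (225,296). The larger black one, in the track with its tail left and the bridge and stop right (336 and 373), fits the description. I'll check it in a close crop.

```bash
python3 - <<'E'
import cv2
i=cv2.imread("pics/top1.png")[160:230,235:390]
cv2.imwrite("pics/crop1.png",cv2.resize(i,None,fx=5,fy=5,interpolation=cv2.INTER_CUBIC))
E
```

```text
(no output)
```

View pics/crop1.png

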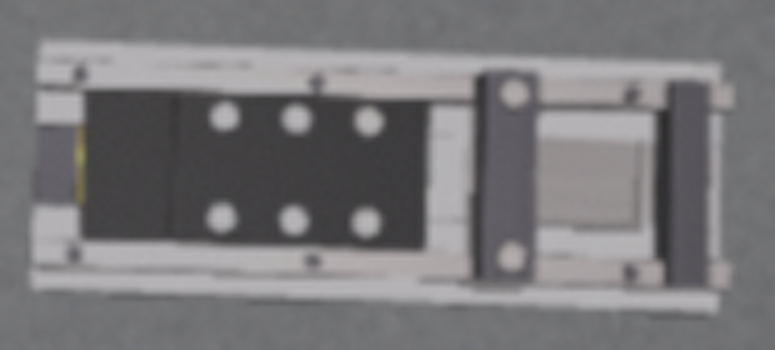

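The crop confirms the choice: large black plate with six discs, ledge to the left (crop x 82–172), nose at 427, bridge at 476–535 and stop face near 668.

```bash
cat > h.py <<'E'
import numpy as np, cv2
from scipy.spatial.transform import Rotation as R
from bench import env
def unproj(uv,z,ci,T=None):
    f=192/np.tan(np.radians(ci["fov_y"]/2))
    K=np.array([[f,0,ci["cx"]],[0,f,ci["cy"]],[0,0,1]])
    p=cv2.undistortPoints(np.array(uv,float).reshape(-1,1,2),K,np.array([ci["k1"],0,0,0]))[:,0]
    d=np.c_[p[:,0],-p[:,1],-np.ones(len(p))]
    if T is None: Rm,o=R.from_quat(ci["rotation"]).as_matrix(),np.array(ci["position"])
    else: Rm,o=T[:3,:3],T[:3,3]
    d=d@Rm.T
    return o+d*((np.broadcast_to(z,len(p))-o[2])/d[:,2])[:,None]
E
python3 - <<'E'
from h import *
ci=env.camera_info("top")
c=lambda l:(np.array(l)+.5)/5-.5+[235,160]
P={}
for n,l,z in [("tail",[(84,90),(82,238)],.028),("nose",[(428,100),(426,249)],.034),("bridge",[(478,73),(536,73),(534,285),(474,283)],.044),("stop",[(668,82),(668,286)],.032),("plate",[(41,40),(720,62),(717,312),(30,288)],.012)]:
    P[n]=unproj(c(l),z,ci);print(n,P[n].round(4).tolist(),P[n].mean(0).round(4))
d=P["plate"][1]+P["plate"][2]-P["plate"][0]-P["plate"][3]
print("plate len",np.linalg.norm(d)/2,"yaw",np.degrees(np.arctan2(d[1],d[0])))
m=lambda n:P[n].mean(0)
for a,b in [("tail","nose"),("tail","bridge"),("bridge","stop")]:
    v=m(b)-m(a);print(a,b,np.linalg.norm(v[:2]),np.degrees(np.arctan2(v[1],v[0])))
r=R.from_quat(env.get_obs()["ee_rot"]).as_matrix();print(r.round(3))
E
```

```text
tail [[0.5866, 0.0683, 0.028], [0.5307, 0.069, 0.028]] [0.5586 0.0686 0.028 ]
nose [[0.5822, -0.0607, 0.034], [0.5264, -0.0593, 0.034]] [ 0.5543 -0.06    0.034 ]
bridge [[0.5913, -0.0775, 0.044], [0.5913, -0.0989, 0.044], [0.5132, -0.0969, 0.044], [0.5139, -0.0748, 0.044]] [ 0.5524 -0.087   0.044 ]
stop [[0.5892, -0.1517, 0.032], [0.5126, -0.15, 0.032]] [ 0.5509 -0.1509  0.032 ]
plate [[0.6076, 0.0851, 0.012], [0.5992, -0.1787, 0.012], [0.5024, -0.1752, 0.012], [0.5117, 0.0891, 0.012]] [ 0.5552 -0.0449  0.012 ]
plate len 0.2641979771013339 yaw -91.93104506046188
tail nose 0.12872703761594936 -91.90464385784205
tail bridge 0.15578775454523894 -92.27805180908025
bridge stop 0.06384739137531978 -91.32995003463216
[[ 0.91  -0.415 -0.001]
 [-0.415 -0.91  -0.002]
 [ 0.     0.002 -1.   ]]
```

Call:
servo_tool:
  targets:
    - [0.973,0.542,0.2,0,0,0.749,0]
    - [0.973,0.542,0.2,0,0,0.749,0]
    - [0.973,0.542,0.2,0,0,0.749,0]
    - [0.973,0.542,0.2,0,0,0.749,0]
    - [0.973,0.542,0.2,0,0,0.749,0]
    - [0.973,0.542,0.2,0,0,0.749,0]
    - [0.973,0.542,0.2,0,0,0.749,0]
    - [0.973,0.542,0.2,0,0,0.749,0]
    - [0.973,0.542,0.2,0,0,0.749,0]
    - [0.973,0.542,0.2,0,0,0.749,0]
    - [0.973,0.542,0.2,0,0,0.749,0]
    - [0.973,0.542,0.2,0,0,0.749,0]
  newtons: 30

```text
time: 1.6
eef_pos: [0.558, 0.0531, 0.1456]
ee_rot: [-0.696, 0.718, -0.0, 0.0]
ft_force: [-0.5, 0.1, 0.7]
opening: 0.0001
grip_force: 0.0
```

```bash
python3 - <<'E'
from h import *
o=env.get_obs();print(o["eef_pos"],o["ft_force"],o["opening"],o["joint_pos"].round(2))
r=R.from_quat(o["ee_rot"]).as_matrix();print(r.round(4))
cv2.imwrite("pics/w1.png",env.snapshot("wrist")[:,:,::-1])
E
```

```text
[0.55800019 0.05306469 0.14561437] [-0.53564964  0.08637255  0.69230846] 0.00012328509666502318 [ 0.37  0.32 -0.05 -0.   -1.19 -0.41]
[[-3.210e-02 -9.995e-01  4.000e-04]
 [-9.995e-01  3.210e-02  3.000e-04]
 [-3.000e-04 -4.000e-04 -1.000e+00]]
```

View pics/w1.png

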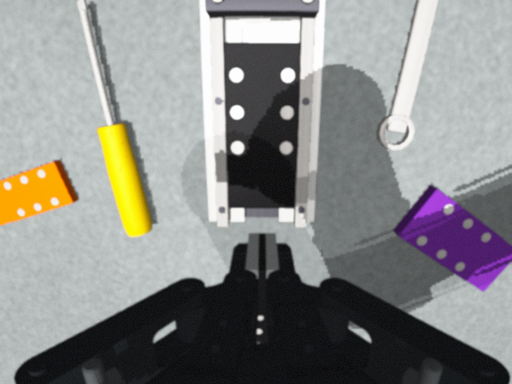

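The wrist view shows the carrier with its tail edge near row 208 (columns 226–297), its nose edge near row 43 (227–299), and the closed fingertips at (262,236).

```bash
python3 - <<'E'
from h import *
o=env.get_obs();ci=env.camera_info("wrist")
T=np.eye(4);T[:3,:3]=R.from_quat(o["ee_rot"]).as_matrix();T[:3,3]=o["eef_pos"];T=T@ci["mount"]
w=unproj([(226,208),(296,208),(227,43),(299,43)],[.028,.028,.034,.034],ci,T);print(w.round(4))
a=w[:2].mean(0);b=w[2:].mean(0);v=b-a;print(np.linalg.norm(v),np.degrees(np.arctan2(v[1],v[0])),a,a+17*v/130)
cv2.imwrite("pics/w1c.png",cv2.resize(env.snapshot("wrist")[0:260,190:340,::-1],None,fx=2.3,fy=2.3,interpolation=cv2.INTER_CUBIC))
E
```

```text
[[ 0.5882  0.0691  0.028 ]
 [ 0.5286  0.0709  0.028 ]
 [ 0.5787 -0.0596  0.034 ]
 [ 0.5268 -0.0579  0.034 ]]
0.12900736387946013 -92.5055996484702 [0.5583991  0.06999214 0.028     ] [0.55766238 0.05315631 0.02878462]
```

View pics/w1c.png

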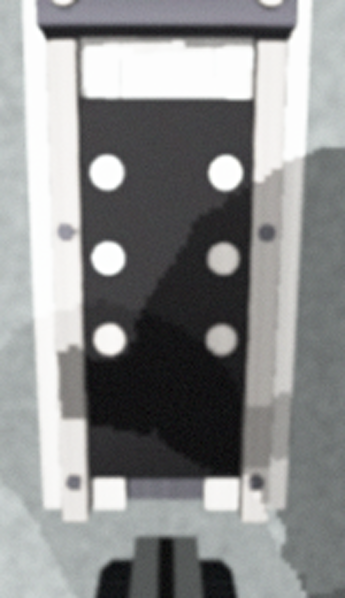

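Both views agree: the ledge middle is at (0.558, 0.053), right under the TCP. Descending.

Call:
servo_tool:
  targets:
    - [0,0,0.1,0,0,0,0]
    - [0,0,0.18,0,0,0,0]
    - [0,0,0.196,0,0,0,0]
    - [0,0,0.202,0,0,0,0]
    - [0,0,0.208,0,0,0,0]
    - [0,0,0.212,0,0,0,0]
    - [0,0,0.216,0,0,0,0]
    - [0,0,0.216,0,0,0,0]

```text
time: 2.7
eef_pos: [0.5596, 0.0525, 0.0389]
ee_rot: [-0.695, 0.719, -0.001, 0.001]
ft_force: [-1.3, 2.4, 5.7]
opening: -0.0001
grip_force: 3.2
```

Call:
servo_tool:
  targets:
    - [0,0,0.004,0,0,0,0]
    - [0,0,0.008,0,0,0,0]
    - [0,0,0.012,0,0,0,0]
    - [0,0,0.015,0,0,0,0]
    - [0,0,0.015,0,0,0,0]

```text
time: 3.32
eef_pos: [0.5597, 0.0525, 0.034]
ee_rot: [-0.696, 0.718, -0.001, 0.002]
ft_force: [-9.3, 1.7, 23.7]
opening: 0.0002
grip_force: 12.0
```

Call:
servo_tool:
  targets:
    - [0.006,0.002,0,0,0,0,0]
    - [0.012,0.002,0,0,0,0,0]
    - [0.02,0.002,0,0,0,0,0]
    - [0.03,0.002,0,0,0,0,0]
    - [0.04,0.002,0,0,0,0,0]
    - [0.05,0.002,0,0,0,0,0]
    - [0.06,0.002,0,0,0,0,0]
    - [0.07,0.002,0,0,0,0,0]
    - [0.08,0.002,0,0,0,0,0]
    - [0.08,0.002,0,0,0,0,0]

```text
time: 4.58
eef_pos: [0.5602, 0.0146, 0.034]
ee_rot: [-0.696, 0.718, -0.002, 0.005]
ft_force: [-1.5, 9.9, 17.0]
opening: 0.0004
grip_force: 8.2
```

```bash
python3 - <<'E'
from h import *
cv2.imwrite("pics/w2.png",cv2.resize(env.snapshot("wrist")[0:260,150:380,::-1],None,fx=2.2,fy=2.2,interpolation=cv2.INTER_CUBIC))
E
```

```text
(no output)
```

View pics/w2.png

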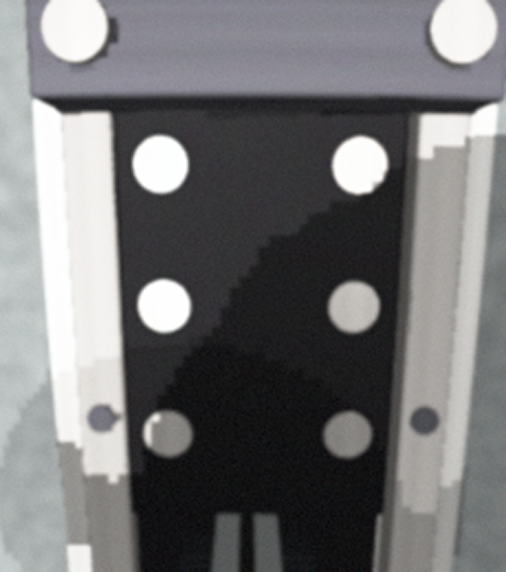

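The carrier's nose is now under the bridge and the tips are against the shoulder. I'm continuing with a little more press.

Call:
servo_tool:
  targets:
    - [0.003,0,0.004,0,0,0,0]
    - [0.012,0,0.005,0,0,0,0]
    - [0.022,0,0.005,0,0,0,0]
    - [0.032,0,0.005,0,0,0,0]
    - [0.042,0,0.005,0,0,0,0]
    - [0.052,0,0.005,0,0,0,0]
    - [0.062,0,0.005,0,0,0,0]
    - [0.072,0,0.005,0,0,0,0]
    - [0.082,0,0.005,0,0,0,0]
    - [0.09,0,0.005,0,0,0,0]
    - [0.09,0,0.005,0,0,0,0]

```text
time: 6.0
eef_pos: [0.5591, -0.0245, 0.0339]
ee_rot: [-0.695, 0.719, -0.0, 0.009]
ft_force: [-12.3, 36.3, 38.2]
opening: -0.0004
grip_force: 24.8
```

```bash
python3 - <<'E'
from h import *
o=env.get_obs();print(o["eef_pos"],o["ft_force"])
a=cv2.resize(env.snapshot("top")[160:230,235:390,::-1],None,fx=4,fy=4,interpolation=cv2.INTER_CUBIC)
b=cv2.resize(env.snapshot("scene")[110:230,180:335,::-1],None,fx=2.5,fy=2.5,interpolation=cv2.INTER_CUBIC)
im=np.zeros((590,620,3),np.uint8);im[:280]=a;im[285:585,:388]=b
cv2.imwrite("pics/m3.png",im)
E
```

```text
[ 0.559125   -0.02445344  0.03393991] [-12.34111928  36.26251223  38.21800241]
```

View pics/m3.png

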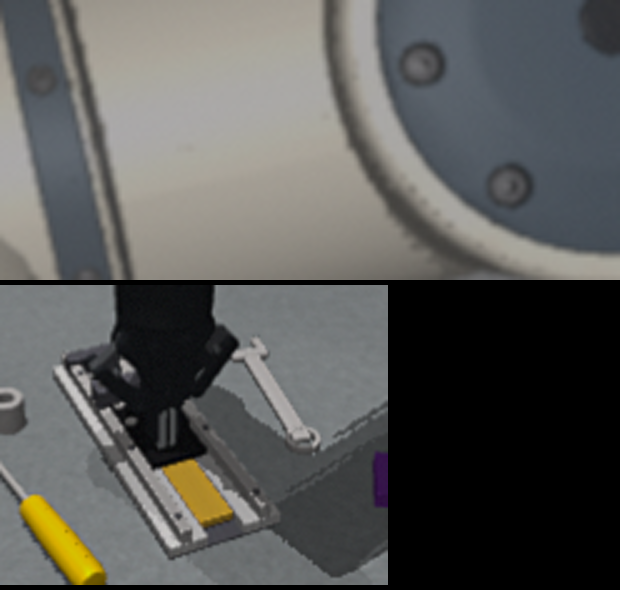

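The scene crop shows the pad (gold) still down, the tips on the ledge, and the carrier mostly under the bridge. I'll ease the press and side load slightly and push on.

Call:
servo_tool:
  targets:
    - [0.0,0.004,-0.003,0,0,0,0]
    - [0.006,0.004,-0.003,0,0,0,0]
    - [0.012,0.004,-0.003,0,0,0,0]
    - [0.012,0.004,-0.003,0,0,0,0]

```text
time: 6.6
eef_pos: [0.5586, -0.0346, 0.034]
ee_rot: [-0.696, 0.718, -0.003, 0.008]
ft_force: [-0.6, 16.6, 20.5]
opening: -0.0002
grip_force: 19.6
```

Call:
servo_tool:
  targets:
    - [0.004,0,0.001,0,0,0,0]
    - [0.008,0,0.001,0,0,0,0]
    - [0.012,0,0.001,0,0,0,0]
    - [0.012,0,0.001,0,0,0,0]

```text
time: 7.1
eef_pos: [0.5584, -0.0404, 0.034]
ee_rot: [-0.696, 0.718, -0.003, 0.008]
ft_force: [-0.9, 15.1, 22.9]
opening: -0.0001
grip_force: 20.5
```

Call:
servo_tool:
  targets:
    - [0.004,0,0,0,0,0,0]
    - [0.008,0,0,0,0,0,0]
    - [0.012,0,0,0,0,0,0]
    - [0.012,0,0,0,0,0,0]

```text
time: 7.6
eef_pos: [0.5582, -0.0456, 0.034]
ee_rot: [-0.696, 0.718, -0.003, 0.008]
ft_force: [-2.7, 22.0, 24.4]
opening: -0.0003
grip_force: 22.7
```

Call:
servo_tool:
  targets:
    - [0.004,0,0,0,0,0,0]
    - [0.008,0,0,0,0,0,0]
    - [0.008,0,0,0,0,0,0]

```text
time: 7.98
eef_pos: [0.5583, -0.0459, 0.034]
ee_rot: [-0.695, 0.719, -0.001, 0.011]
ft_force: [-5.1, 38.3, 26.6]
opening: 0.0
grip_force: 26.5
```

```bash
python3 - <<'E'
from h import *
o=env.get_obs();print(o["eef_pos"],o["ft_force"])
a=cv2.resize(env.snapshot("wrist")[0:250,150:380,::-1],None,fx=1.7,fy=1.7,interpolation=cv2.INTER_CUBIC)
b=cv2.resize(env.snapshot("scene")[110:230,180:335,::-1],None,fx=2.6,fy=2.6,interpolation=cv2.INTER_CUBIC)
im=np.zeros((430,800,3),np.uint8);im[:425,:391]=a;im[:312,395:798]=b
cv2.imwrite("pics/m4.png",im)
E
```

```text
[ 0.55826262 -0.04590316  0.03401556] [-5.08550039 38.31865514 26.60875093]
```

View pics/m4.png

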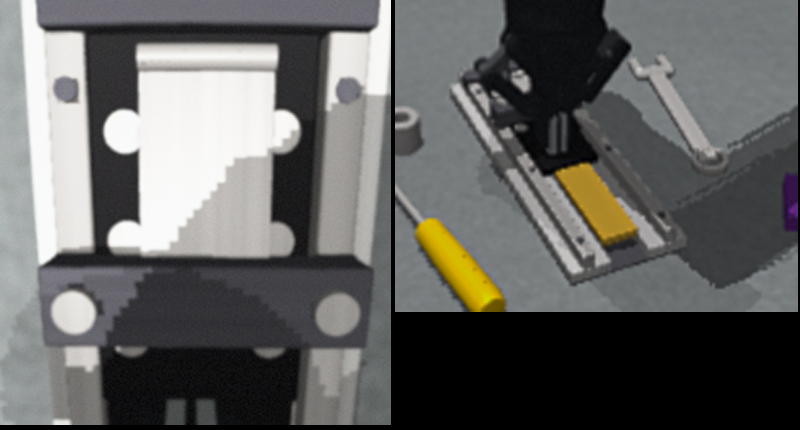

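The carrier is home: its nose meets the stop, the leaf rides on top, and the pad has popped up behind the tail. I'll relax the push, then lift clear.

Call:
servo_tool:
  targets:
    - [-0.006,0,0,0,0,0,0]
    - [-0.012,0,0,0,0,0,0]
    - [-0.013,0,-0.004,0,0,0,0]
    - [-0.014,0,-0.008,0,0,0,0]
    - [-0.016,0,-0.012,0,0,0,0]
    - [-0.018,0,-0.02,0,0,0,0]
    - [-0.02,0,-0.05,0,0,0,0]
    - [-0.02,0,-0.15,0,0,0,0]
    - [-0.02,0,-0.25,0,0,0,0]
    - [-0.02,0,-0.3,0,0,0,0]

```text
time: 9.32
eef_pos: [0.5529, -0.0455, 0.1828]
ee_rot: [-0.695, 0.719, -0.002, 0.002]
ft_force: [0.2, 0.9, -0.8]
opening: -0.0002
grip_force: 0.0
```

Call:
servo_tool:
  targets:
    - [-0.1,0.1,0,0,0,0,0]
    - [-0.2,0.2,0,0,0,0,0]
    - [-0.3,0.3,0,0,0,0,0]
    - [-0.4,0.4,0,0,0,0,0]
    - [-0.5,0.4,0,0,0,0,0]
    - [-0.6,0.4,0,0,0,0,0]
    - [-0.6,0.4,0,0,0,0,0]
    - [-0.6,0.4,0,0,0,0,0]

```text
time: 10.32
eef_pos: [0.3622, 0.2612, 0.1787]
ee_rot: [-0.695, 0.719, -0.0, -0.0]
ft_force: [-0.8, -0.1, 0.6]
opening: 0.0001
grip_force: 0.0
```

```bash
python3 - <<'E'
from h import *
o=env.get_obs();print(o["eef_pos"],o["ft_force"],o["time"])
cv2.imwrite("pics/m5.png",cv2.resize(env.snapshot("top")[110:290,190:400,::-1],None,fx=3.3,fy=3.3,interpolation=cv2.INTER_CUBIC))
E
```

```text
[0.36216619 0.26118039 0.17870979] [-0.79310623 -0.09301202  0.56295777] 10.325
```

View pics/m5.png

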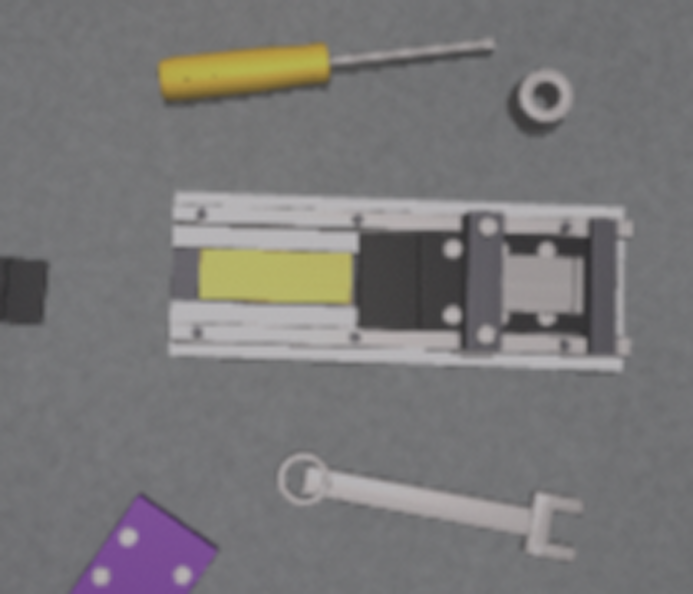

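The carrier is home (tail at column 359, just past the pad's end at 352, nose at the stop), the pad is up, the bystanders haven't moved, and the hand is clear.

```bash
python3 -c "
from bench import env
print(env.sign_off())"
```

```text
the job is handed in; nothing more can be done
None
```

The carrier is fully home against the end stop with the lift pad sprung up behind it; the hand is clear, the tools and bush weren't moved, and the job was handed in at about 10 s.

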